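# Slide the board under the marking tip, then out to the pointer, and hold it

## Task

Slide the wooden mounting board outward, flat on its plywood riser, until the steel-ringed hole near its outer end is centred under the tip of the marking stand, and stop there for about a second. Then slide it on, straight with the riser, until its outer end is right below the thin pointer blade of the gauge, so far out that it would tip if let go. Finish while still holding it there with the gripper, level and still; never let it tip, and leave the other things on the table alone.

Things in the scene. Friction and masses are not known exactly. Their poses are not given: they have to be found in the camera images.
- support: Plywood riser block, fixed, 330 mm long, 160 wide, 60 high; the board slides on it. Origin: on the table, under the middle of its outer end face. Frame: x points outward (away from the riser, the way the board is to slide), y to the left of that, z up. The riser runs from x = 0 back to x = -330 mm.
- edge (a point): Middle of the top outer edge of the riser, 60 mm above the table. Axes as the riser's.
- grip (a point): Centre of the grey switch box fixed on the loose wooden board (320 x 90 x 18 mm, about 0.4 kg), to grasp it by. Box 50 mm along x, 46 mm across y, 48 mm tall; this point is 24 mm above the board's top; toggle 7 mm above the box. x: along the board to its outer end, 292 mm away; inner end 28 mm behind. Balance point about 120 mm along x.
- hole (a point): Centre of the steel-ringed hole (18 mm ring, 8 mm dark hole, a surface mark) on the board's top face, on its centre line, 45 mm from the outer end, 247 mm along x from the centre of the switch box. Turns with the board.
- end (a point): Middle of the top edge of the board's outer end (opposite the switch box), at the level of the board's top face. Turns with the board.
- tip (a point): Point of the marking stand's fixed downward steel cone, 90 mm above the table, 12 mm above the top of the board that passes below; 70 to 100 mm outside the riser's edge. Its column, 214 mm tall, stands 135 mm towards -y and 30 mm towards +x of the tip (riser axes); the head and arm above the tip reach 180 mm above the table. Axes as the riser's.
- pointer (a point): Free end of the gauge's thin level pointer blade (5 mm wide, 4 mm thick), which reaches from a fixed post at the -y side over the board's path, underside 89 mm above the table, 11 mm above the board's top. The board's outer end belongs right below the blade's centre line: same x in the riser's frame; y is free. Axes as the riser's.
- tape: Bystander: loose black ring of tape, 68 mm across, 19 mm high, lying flat. Origin at the centre of its underside.
- driver: Bystander: loose screwdriver lying on the table beside the riser. Axis x along it.
- device_box: Bystander: open blue plastic device box, 60 x 100 x 50 mm high, behind the inner end of the riser. Origin at the centre of its underside.
- jar: Bystander: small jar, 60 mm across, 75 mm high, beside the riser. Origin at the centre of its underside.
- spanner: Bystander: loose spanner lying on the table. Axis x along it.
- switch: Bystander: grey push-button box 45 x 70 x 40 mm high with a black button. Origin at the centre of its underside.
- coupling: Bystander: steel conduit coupling standing on end, 40 mm across, 50 mm high. Origin at the centre of its underside.
Things that resemble listed ones, but are neither listed nor needed, are in the scene too. What is shaped like the part that bears pointer but red is not meant. Leave any purple look-alike of the part that bears tip alone.

How it is judged:
By the outcome, as a careful person would: the job done as asked, in the order asked, and still so for the second after the job is handed in, while the arm keeps its last pose, push and grip.
It also fails if it takes over 45 s, if anything falls off the work surface, if the arm or the gripper's body presses on something with over 40 N, if the wrist force passes 120 N, or if a joint passes its speed limit or range.

## Robot

A 7-joint arm with a two-finger parallel gripper is mounted at the origin on the work surface. World frame = base frame: x ahead of the robot, y to its left, z up, the work surface at z = 0. Lengths are in m, angles in rad, forces in N, time in s.
With the tool pointing down it reaches from about 0.4 to 0.875 m from the base axis. Payload 6.5 kg.
Tool frame: the origin (TCP) lies between the finger pads; the fingertips stand 17 mm ahead of it and the grasp point (between the pads) lies 2 mm behind it; x points along the fingers, y is the direction in which the jaws open and shut, and the axes are right-handed (so a half turn about x gives the same grasp; the last joint's range is limited). The gripper opens to 85 mm and grips with 20 to 120 N. Pads are 22 mm wide; open, the fingers measure 114 mm over their backs; the gripper's body (76 mm by 85 mm) begins 54 mm behind the grasp point. The pads swing forward as they close: fully open they stand 13 mm farther back than shut.
Start: joints at [-1.4, 0.536, -0.004, 1.538, 0.003, 1.067, -0.071], TCP at [0.152, 0.632, 0.248] pointing down, gripper open.
Joint ranges: [-2.7, 2.7], [-0.37, 2.16], [-1.27, 1.26], [0.24, 2.4], [-1.31, 4.45], [0.19, 1.91], [-2.76, 2.76]. Speed limits (rad/s): [2.39, 2.39, 3.14, 3.14, 3.14, 3.14, 3.14].

## Interface

Orientations are given as a unit quaternion [x, y, z, w].
In Python, from workcell import ctrl gives the robot as it stands. The module is installed in compiled form; this text tells all that it offers.
- The arm moves only by the tool arm_command, never from a script. Its argument "series" is a list of rows, each an object with "delta_pos": the shift along the tool's x, y, z normalised to -1 to 1, where 1 is 20 mm, a list of three; "turn": the turn about the tool's x normalised to -1 to 1, where 1 is 0.15 rad; "grip": the opening, from -1 (shut) to 1 (fully open). In form: [{"delta_pos": [x, y, z], "turn": turn, "grip": grip}, ...]. A call has 1 to 20 rows; each row shifts and turns the commanded pose from where the row before left it, along the tool's axes as they then stand; what a row does not reach is not made up. A row lasts 1/10 s, in which the tool goes at most 50 mm and 8.59 degrees, less where a joint would pass 70% of its speed; a pose out of reach is approached as far as the arm can. A call with a number of a shift or a turn outside -1 to 1 is refused whole. A call with a gripper value outside its range is refused whole. The fingers move at their own pace and stop on an object; "squeeze" is the grip in N (left out, the last holds). Time passes only in rows, so rows that do not move let the fingers close. It gives the time, the measured TCP pose, the force and the opening at its end, in the units of the state.
- ctrl.state(): the state, without advancing time (a new reading comes with each control period).
- ctrl.camera(name): name is "scene" or "top"; returns the picture (384x512x3 uint8, red, green, blue); there is no depth.
- ctrl.camera_info(name): a dict with "K" (3x3 intrinsics, pixels), "pose" (4x4, takes a point from camera to world coordinates). Camera axes: x right, y up, looking along -z (the intrinsics and any distortion apply to the point x, -y, -z); pixel columns grow to the right and rows downward; lengths in m; the calibration is good to about 2 mm. A picture is of the moment at which its call begins. camera_info takes no time and is no camera call.
- ctrl.sign_off(): hands the job in, once; it reports no verdict.
Trained networks look in the newest picture that a camera, given by its name, has taken for a name from the list of things; names that differ only in an ending like _2 or _b are one class to them, and where a whole thing is asked for, a point or a joint stands for the part that bears it (a point fixed in the world has none). Each returns a list of dicts, best first, with "score" (0 to 1); they miss things now and then, are a little off and sometimes report something else, mostly with a low value. They report only what shows in the picture. A call takes as long as a camera call. They do not tell look-alikes from the thing itself.
- ctrl.outline_of(camera, label): "region" (384x512 bool, what is visible of it) and "box" ([centre column, centre row, width, height] in pixels, round what is visible of it).
- ctrl.pinpoint(camera, label): "xy" ([column, row] in pixels: a listed point, or the origin of a listed thing).
The state is a dict: "clock": time; "qpos": joint angles; "joint_velocities": joint speeds; "tau": joint torques, N m; "tool_pos": TCP position; "orientation": TCP orientation; "wrist_force": force on the tool from outside, world axes, zero at the start; "torque": the same for the moment, N m; "width": opening from 0.0 (shut) to 1.0 (fully open).
Only numpy, scipy, OpenCV 4.12 (cv2) and the standard library are available. Lean on these libraries where they do the work, as an engineer would, in place of code of your own. Each camera call takes 0.05 s, during which the arm holds its last target.

## Working session

There is one attempt and no reset: what is moved stays moved. The work goes in short steps, Python scripts to look and compute and a tool call to move; the robot and the scene stay as the last step left them, time stands still between calls to the robot, and variables do not carry over. Pictures are saved under pics/ and viewed, and the job is handed in when it is done.

Besides the shell and the picture viewer there is one more tool, called after "Request:" as name([rows], argument=value, ...), one row to a line, values as JSON. arm_command: Moves the arm, as the interface text tells. Scaled input: -1 to 1 covers 20 mm each way for a shift and 0.15 rad each way for a turn. Its arguments: {"type":"object","properties":{"series":{"type":"array"},"squeeze":{"type":"number"}},"required":["series"]}

```bash
mkdir -p pics
python3 - <<'E'
from workcell import ctrl
import cv2,numpy as np
np.set_printoptions(precision=4,suppress=True)
for n in ["scene","top"]:
    im=ctrl.camera(n); cv2.imwrite(f"pics/a_{n}.png",cv2.resize(im[:,:,::-1],(800,600),interpolation=cv2.INTER_CUBIC))
    i=ctrl.camera_info(n); print(n,{k:v for k,v in i.items()})
    for l in ["support","edge","grip","hole","end","tip","pointer"]:
        print(l,[(np.round(d["xy"],1).tolist(),round(d["score"],2)) for d in ctrl.pinpoint(n,l)][:4])
s=ctrl.state(); print(s)
E
```

```text
scene {'K': array([[397.0387,   0.    , 259.0344],
       [  0.    , 397.0387, 193.0887],
       [  0.    ,   0.    ,   1.    ]]), 'pose': array([[ 0.6782, -0.4724,  0.563 ,  1.1038],
       [ 0.7349,  0.4264, -0.5274, -0.648 ],
       [ 0.009 ,  0.7714,  0.6363,  0.8674],
       [ 0.    ,  0.    ,  0.    ,  1.    ]])}
support [([316.8, 224.1], 0.89)]
edge [([316.9, 208.2], 0.79), ([164.4, 310.3], 0.15)]
grip [([256.9, 236.9], 0.96)]
hole [([320.7, 206.3], 0.67)]
end [([327.3, 201.6], 0.76)]
tip [([337.3, 188.4], 0.95), ([259.4, 123.8], 0.94)]
pointer [([372.6, 150.7], 0.57), ([322.7, 138.4], 0.5)]
top {'K': array([[424.8399,   0.    , 253.9419],
       [  0.    , 424.8399, 188.0212],
       [  0.    ,   0.    ,   1.    ]]), 'pose': array([[-0.0207,  0.9987, -0.0475,  0.3483],
       [-0.9998, -0.0208, -0.0011,  0.0107],
       [-0.0021,  0.0475,  0.9989,  1.6467],
       [ 0.    ,  0.    ,  0.    ,  1.    ]])}
support []
edge [([230.6, 152.5], 0.93)]
grip [([296.0, 149.3], 0.75)]
hole [([233.0, 152.0], 0.69), ([249.1, 186.3], 0.35)]
end [([218.1, 150.5], 0.97)]
tip []
pointer [([144.0, 214.9], 0.82)]
{'clock': 0.8, 'qpos': array([-1.4002,  0.5364, -0.0044,  1.5379,  0.0026,  1.0673, -0.0712]), 'joint_velocities': array([-0.0007, -0.0005, -0.0011, -0.0009, -0.0008,  0.0012, -0.0003]), 'tau': array([  0.001 , -58.3282,   1.0484, -25.9431,   0.0125,   0.0016,
         0.    ]), 'tool_pos': array([0.1525, 0.6319, 0.2483]), 'orientation': array([ 0.0835,  0.7021, -0.0835,  0.7022]), 'wrist_force': array([0.0185, 0.5297, 0.0175]), 'torque': array([ 0.0086,  0.0602, -0.0096]), 'width': 1.0035829573508566}
```

View pics/a_scene.png

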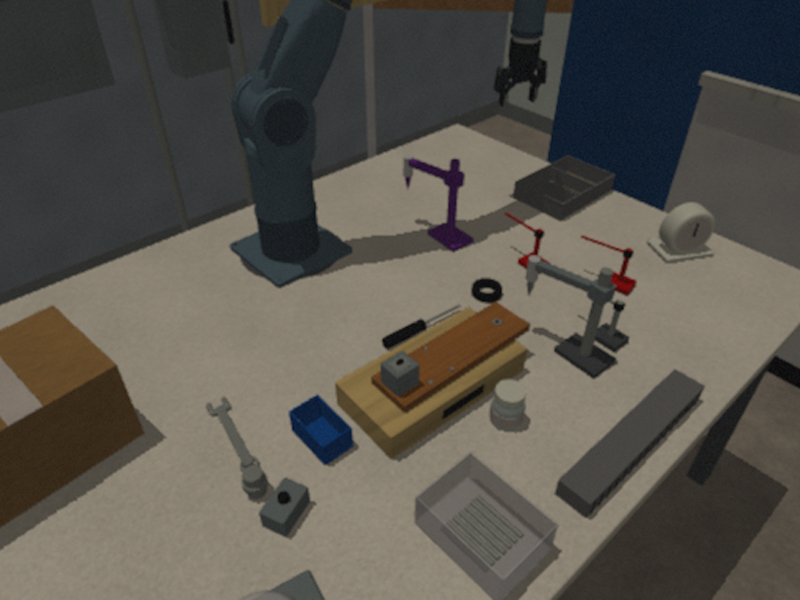

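View pics/a_top.png

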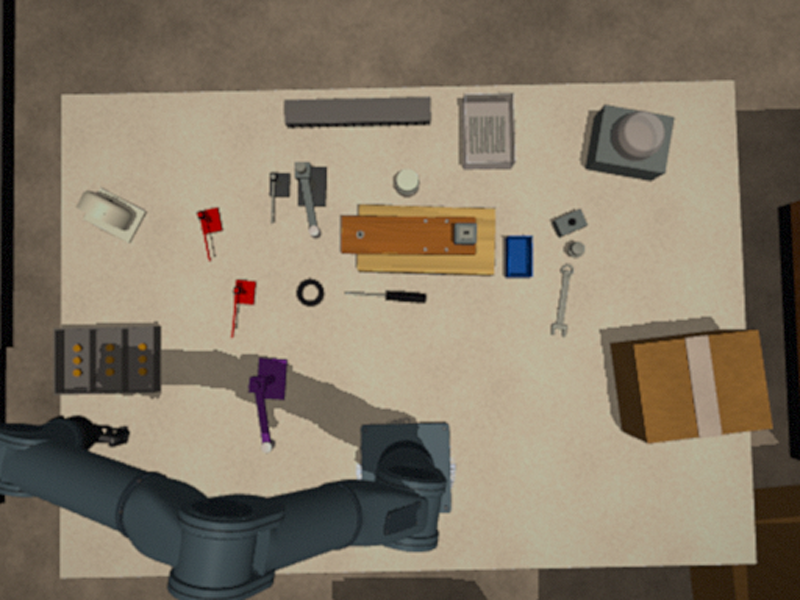

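Run:
```python
from workcell import ctrl
import cv2,numpy as np
a=ctrl.camera("scene")[:,:,::-1]; b=ctrl.camera("top")[:,:,::-1]
cv2.imwrite("pics/b_scene.png",cv2.resize(a[140:290,210:410],(800,600),interpolation=cv2.INTER_CUBIC))
cv2.imwrite("pics/b_top.png",cv2.resize(b[95:200,160:330],(800,494),interpolation=cv2.INTER_CUBIC))
cv2.imwrite("pics/b_top2.png",cv2.resize(b[100:160,165:245],(800,600),interpolation=cv2.INTER_CUBIC))
cv2.imwrite("pics/b_scene2.png",cv2.resize(a[155:230,320:420],(800,600),interpolation=cv2.INTER_CUBIC))
```

```text
(no output)
```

View pics/b_scene.png

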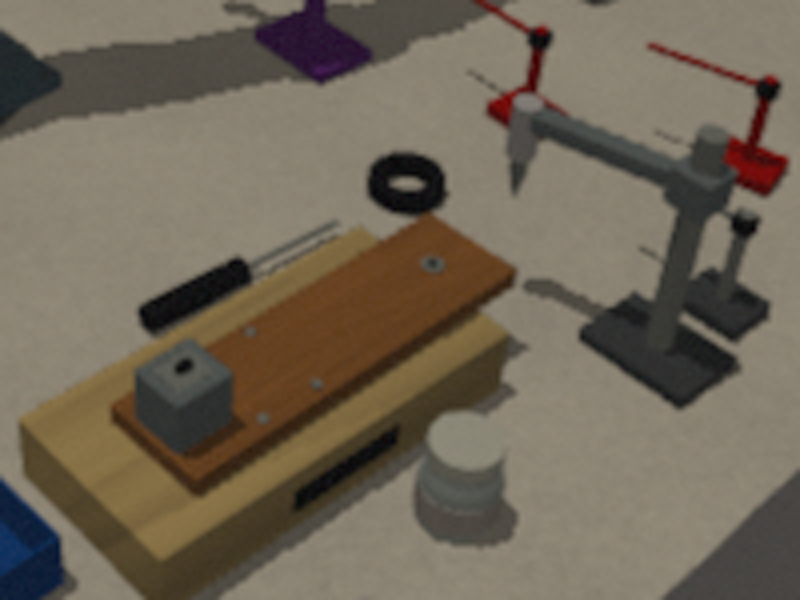

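View pics/b_top.png

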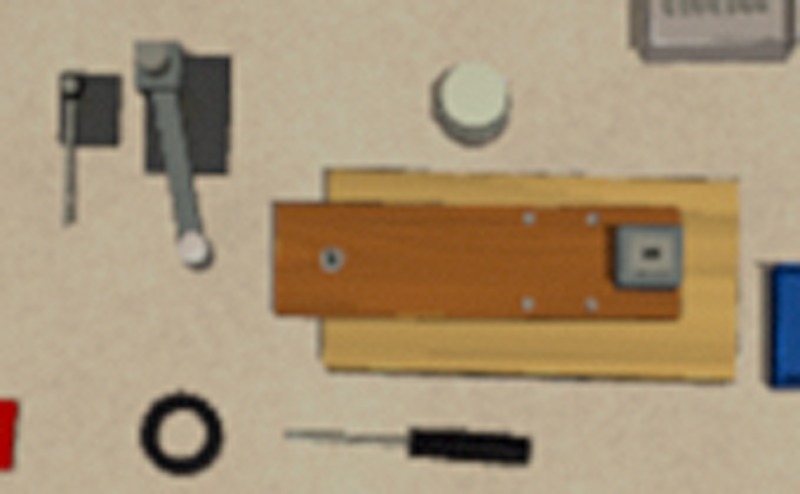

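View pics/b_top2.png

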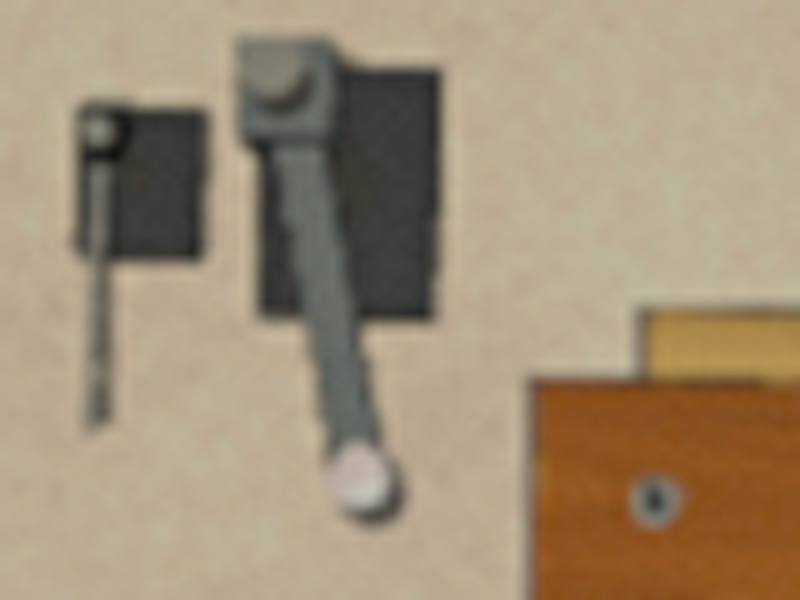

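View pics/b_scene2.png

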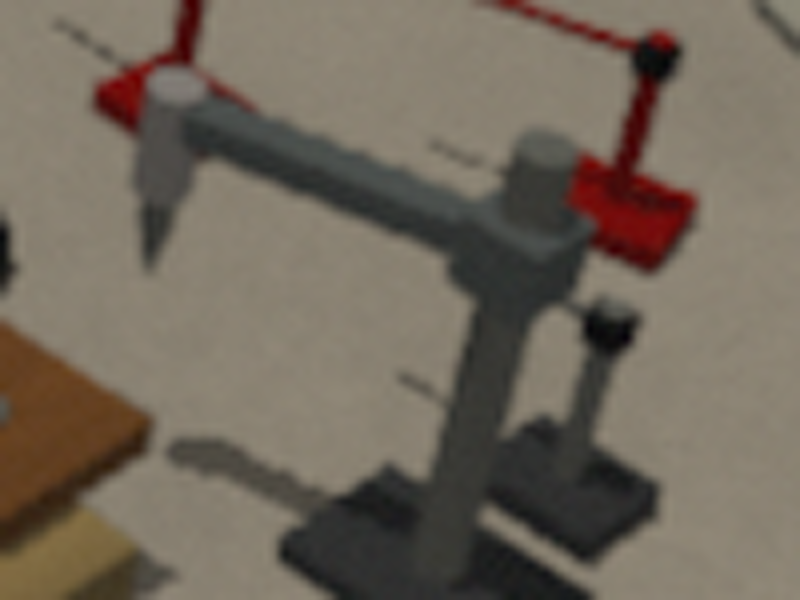

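```bash
cat > h.py <<'E'
from workcell import ctrl
import cv2,numpy as np
np.set_printoptions(precision=4,suppress=True)
def ray(n,uv):
    i=ctrl.camera_info(n);K=i["K"];P=i["pose"]
    uv=np.atleast_2d(uv).astype(float)
    d=np.c_[(uv[:,0]-K[0,2])/K[0,0],-(uv[:,1]-K[1,2])/K[1,1],-np.ones(len(uv))]
    return P[:3,3],d@P[:3,:3].T
def onz(n,uv,z):
    o,d=ray(n,uv); return (o+d*((z-o[2])/d[:,2])[:,None])[:,:2]
def proj(n,X):
    i=ctrl.camera_info(n);K=i["K"];P=i["pose"];X=np.atleast_2d(X)
    c=(X-P[:3,3])@P[:3,:3]; return np.c_[K[0,0]*c[:,0]/-c[:,2]+K[0,2],K[1,1]*-c[:,1]/-c[:,2]+K[1,2]]
def tri(uvs,uvt):
    o1,d1=ray("scene",uvs);o2,d2=ray("top",uvt);d1=d1[0]/np.linalg.norm(d1);d2=d2[0]/np.linalg.norm(d2)
    t=np.linalg.lstsq(np.c_[d1,-d2],o2-o1,rcond=None)[0]
    a=o1+t[0]*d1;b=o2+t[1]*d2
    return (a+b)/2,np.linalg.norm(a-b)
E
python3 - <<'E'
from h import *
for n in ["scene","top"]:
    im=ctrl.camera(n)
    for l,z in [("edge",.06),("grip",.102),("hole",.078),("end",.078),("tip",.09),("pointer",.091)]:
        for d in ctrl.pinpoint(n,l)[:2]: print(n,l,np.round(d["xy"],1),round(d["score"],2),onz(n,d["xy"],z)[0])
im=ctrl.camera("top")
for l in ["support","grip"]:
  for d in ctrl.outline_of("top",l)[:2]: print(l,d["score"],d["box"],d["region"].sum())
hsv=cv2.cvtColor(im,cv2.COLOR_RGB2HSV)
for p in [(240,135),(280,165),(260,150),(235,150),(280,171)]: print(p,hsv[p[1],p[0]])
print("pointer top tip",onz("top",[[174.7,142.5],[174.9,130],[175,118]],.091))
print("head",onz("top",[201,148],.18))
print("tip scene",onz("scene",[320+150/8,155+270/8],.09))
E
```

```text
scene edge [317.5 209.7] 0.78 [0.5673 0.0996]
scene grip [258.1 238. ] 0.93 [ 0.5631 -0.1429]
scene hole [316.5 206.4] 0.64 [0.5674 0.092 ]
scene end [327.  201.2] 0.97 [0.5732 0.1341]
scene tip [260.7 120.8] 0.85 [0.0907 0.3056]
scene tip [337.8 189.6] 0.71 [0.568  0.1904]
scene pointer [371.8 149.4] 0.6 [0.5063 0.4597]
scene pointer [322.3 139.4] 0.44 [0.3446 0.3796]
top edge [228.  152.2] 0.61 [0.5604 0.107 ]
top grip [295.9 147.7] 0.6 [ 0.5661 -0.144 ]
top hole [230.6 149.7] 0.75 [0.5672 0.0961]
top end [219.9 149.4] 0.88 [0.5691 0.1358]
top pointer [147.3 216.5] 0.7 [0.3262 0.4044]
top pointer [171.  143.9] 0.69 [0.5914 0.3147]
support 0.62 [272.3, 151.3, 91.0, 50.7] 1849
grip 0.79 [259.8, 151.2, 88.4, 25.8] 2126
(240, 135) [ 19 143 180]
(280, 165) [ 19 143 182]
(260, 150) [ 14 195 145]
(235, 150) [ 15 204 136]
(280, 171) [ 19 141 174]
pointer top tip [[0.5964 0.301 ]
 [0.6428 0.2997]
 [0.6875 0.2988]]
head [[0.561  0.1932]]
tip scene [[0.5674 0.1959]]
```

```bash
cat > fit.py <<'E'
from h import *
from scipy.optimize import least_squares
def fit(im,verbose=True):
    hsv=cv2.cvtColor(im,cv2.COLOR_RGB2HSV).astype(int)
    roi=np.zeros(im.shape[:2],bool); roi[105:185,170:330]=1
    H,S,V=hsv[...,0],hsv[...,1],hsv[...,2]
    wood=roi&(H>8)&(H<24)&(S>110)&(V>60)
    board=wood&(S>172)&(H<=17); ris=wood&~board
    k=np.ones((3,3),np.uint8)
    board=cv2.morphologyEx(board.astype(np.uint8),cv2.MORPH_CLOSE,k)
    n,l,st,_=cv2.connectedComponentsWithStats(board); board=(l==1+np.argmax(st[1:,4])).astype(np.uint8)
    return board,ris,hsv
if __name__=="__main__":
    from scipy.spatial.transform import Rotation as R
    s=ctrl.state(); print(R.from_quat(s["orientation"]).as_matrix(),s["clock"])
    im=ctrl.camera("top"); b,r,h=fit(im); out=im.copy(); out[b>0]=[255,0,0]; out[r]=[0,255,0]
    cv2.imwrite("pics/c.png",cv2.resize(out[95:200,160:330][:,:,::-1],(800,494),interpolation=cv2.INTER_NEAREST))
    np.save("im0.npy",im)
E
python3 fit.py
```

```text
[[ 0.      0.2346  0.9721]
 [-0.0001  0.9721 -0.2346]
 [-1.     -0.0001  0.    ]] 1.75
```

View pics/c.png

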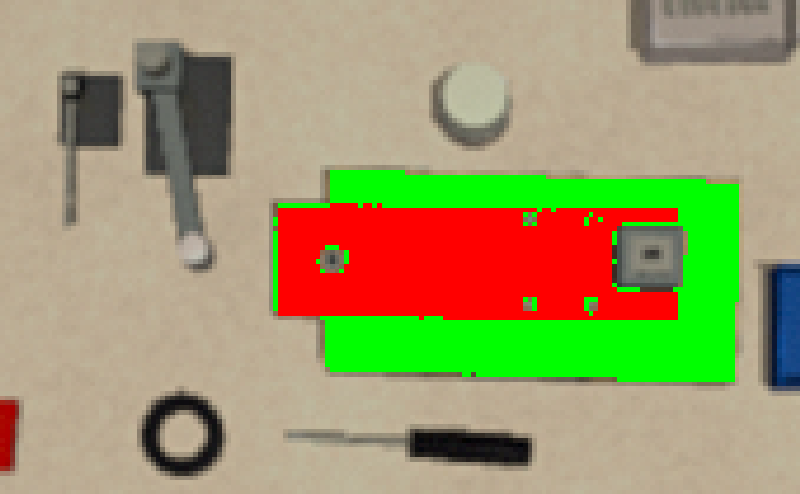

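```bash
cat > edges.py <<'E'
from h import *
def sat(im):
    f=im.astype(float); return f[...,0]-f[...,2]   # R-B
def cross(prof,lo):
    d=np.abs(np.diff(prof)); 
    i=int(np.argmax(d)); i0=max(0,i-3); i1=min(len(prof)-1,i+4)
    a,b=prof[i0:max(i0+1,i-1)].mean(),prof[min(i+3,i1):i1+1].mean(); m=(a+b)/2
    for j in range(i0,i1):
        if (prof[j]-m)*(prof[j+1]-m)<=0 and prof[j]!=prof[j+1]: return lo+j+(m-prof[j])/(prof[j+1]-prof[j])
    return None
def vedge(ch,cols,r0,r1):  # crossing along rows, per column
    P=[(c,cross(ch[r0:r1,c],r0)) for c in cols]; P=np.array([p for p in P if p[1] is not None]); return rob(P,0)
def hedge(ch,rows,c0,c1):
    P=[(cross(ch[r,c0:c1],c0),r) for r in rows]; P=np.array([p for p in P if p[0] is not None]); return rob(P,1)
def rob(P,ax):
    for _ in range(3):
        x,y=P[:,ax],P[:,1-ax]; k=np.polyfit(x,y,1); e=np.abs(y-np.polyval(k,x)); P=P[e<=max(.6,2*np.median(e))]
    return P
def line(P,z):
    W=onz("top",P,z); m=W.mean(0); v=np.linalg.svd(W-m)[2][0]; e=(W-m)@np.array([-v[1],v[0]])
    return m,v*(1 if v[np.argmax(abs(v))]>0 else -1),e.std()
E
python3 - <<'E'
from edges import *
im=np.load("im0.npy"); g=sat(im); im=im.astype(float)
S=lambda n,P,z:print(n,*line(P,z),"yaw",np.degrees(np.arctan2(-line(P,z)[1][0],line(P,z)[1][1])))
S("riser far",vedge(g,range(233,314),126,136),.06)
S("riser outer low",hedge(g,range(164,172),222,236),.06)
S("riser outer up",hedge(g,range(133,137),222,236),.06)
S("riser inner",hedge(g,range(138,174),308,325),.06)
S("riser near(table/any)",vedge(g,range(232,314),169,182),.0)
R=im[...,0]
S("board far",vedge(R,range(234,300),134,144),.078)
S("board near",vedge(R,range(234,290),159,168),.078)
S("board outer",hedge(g,range(141,160),210,226),.078)
S("board inner low",hedge(R,range(158,161),300,310),.078)
S("blade L",hedge(R,range(121,141),170,175),.089)
S("blade R",hedge(R,range(123,141),174,182),.089)
for r in (125,130,135,140): print(R[r,168:184].astype(int))
print(R[138:147,172:178].astype(int))
E
```

```text
riser far [ 0.6334 -0.0636] [0.0514 0.9987] 0.00035474594211336893 yaw -2.947898098230041
riser outer low [0.5028 0.1066] [ 0.9987 -0.0505] 0.00017412388573239703 yaw -92.89383407435164
riser outer up [0.6272 0.1005] [ 0.9999 -0.0141] 4.8428696859594095e-05 yaw -90.80740510985606
riser inner [ 0.5445 -0.2235] [ 0.9984 -0.0568] 0.000276115759411526 yaw -93.25635091990004
riser near(table/any) [ 0.4797 -0.0607] [0.0503 0.9987] 0.0003713840548585037 yaw -2.883471963430527
board far [ 0.6091 -0.025 ] [0.0442 0.999 ] 0.0016124797036026547 yaw -2.5343280735358737
board near [ 0.5141 -0.0175] [0.0266 0.9996] 0.0005331018290273531 yaw -1.52398777001878
board outer [0.567 0.142] [ 0.9994 -0.0359] 0.0002213346507910721 yaw -92.05958492375304
board inner low [ 0.5267 -0.1781] [0.996  0.0897] 1.3675666706060111e-05 yaw -84.8529629638951
blade L [0.6376 0.3074] [0.9987 0.0518] 0.0013813086725809345 yaw -87.03230375734331
blade R [0.6347 0.2968] [0.9998 0.0182] 0.000888287928481655 yaw -88.95706102691923
[187 185 187 185 151 110 108  82  55  66  66  65  62  65  67  63]
[188 183 180 182 187 167 125 111 158 186 185 185 184 186 186 183]
[181 184 180 187 190 158 118 108 158 187 187 187 189 186 188 187]
[186 185 185 190 184 151 109 103 160 187 188 189 188 187 187 189]
[[188 158 123 116 163 189]
 [186 158 112 104 162 189]
 [184 151 109 103 160 187]
 [183 151 108 105 158 188]
 [184 152 132 146 172 186]
 [186 170 168 182 190 189]
 [184 185 188 191 189 187]
 [184 190 188 186 185 187]
 [189 187 187 187 184 189]]
```

Run:
```python
from edges import *
u=np.array([.0508,.9987]);u/=np.linalg.norm(u);n=np.array([u[1],-u[0]])
def sl(X): X=np.atleast_2d(X); return np.c_[X@u,X@n]
print("pointer",sl(onz("top",[[174.46,142],[174.6,125]],.091)))
print("hole top",sl(onz("top",[230.05,149.55],.078)),"scene",sl(onz("scene",[317.6,205.6],.078)), onz("top",[230.05,149.55],.078))
im=np.load("im0.npy").astype(int)
sub=im[142:156,194:210]; print(sub.sum(2)//3); print((sub[...,0]-sub[...,2]))
sc=ctrl.camera("scene").astype(int); print(sc[178:194,332:346].sum(2)//3)
```

```text
pointer [[0.3318 0.5821]
 [0.3338 0.6453]]
hole top [[0.1269 0.562 ]] scene [[0.1259 0.5616]] [[0.5678 0.0982]]
[[171 176 163 126  98  98 101  95 101 144 166 164 165 165 160 163]
 [171 175 173 134  97 101 106 100  92 141 168 164 165 164 163 165]
 [171 171 175 132  96 125 146 140 113 138 166 165 164 164 165 166]
 [170 168 170 132 122 158 175 172 154 139 153 164 161 164 167 168]
 [168 169 169 146 151 173 175 177 177 142 128 153 163 163 164 163]
 [171 169 171 163 166 175 176 180 182 157 115 141 168 167 165 162]
 [167 170 172 170 172 178 181 184 186 158 102 128 165 170 165 164]
 [168 168 172 169 172 177 184 187 178 134  83 119 161 171 170 166]
 [170 169 169 169 160 153 156 151 132  97  76 130 165 170 169 170]
 [169 170 171 168 160 136 113  90  78  79 105 147 166 167 168 168]
 [169 168 167 168 169 163 142 118 116 127 145 163 166 166 167 166]
 [170 166 167 167 170 169 169 158 158 163 168 167 165 167 166 167]
 [170 170 170 168 166 167 167 166 168 165 166 165 166 166 171 170]
 [169 172 167 168 167 168 168 169 167 166 167 167 166 169 169 170]]
[[39 36 36 21  0  2  0 -1 14 35 42 39 42 40 41 40
[... 910 characters left out ...]
7 125 126 115  85  49  52  52  81 114 126 128 127]
 [126 125 127 125 120  92  51  51  56  89 119 128 130 127]
 [126 127 125 124 123  99  51  52  69 105 126 127 128 127]
 [126 126 126 126 124  98  51  57  87 119 128 127 126 126]
 [128 127 126 127 126 102  55  69 106 127 128 128 130 129]
 [128 126 126 126 127 106  70  88 117 125 126 129 129 128]
 [125 127 129 127 128 115  89 106 124 126 126 127 129 128]
 [127 126 126 124 128 123 114 117 124 127 126 126 129 127]
 [127 126 127 127 127 130 127 126 126 126 125 127 128 129]
 [127 128 127 128 129 129 128 127 126 127 127 127 128 126]
 [127 128 128 127 128 128 127 125 126 128 128 128 128 126]
 [125 127 127 126 127 127 128 126 126 127 129 128 129 127]]
```

Run:
```python
from edges import *
u=np.array([.0508,.9987]);u/=np.linalg.norm(u);n=np.array([u[1],-u[0]])
def sl(X): X=np.atleast_2d(X); return np.c_[X@u,X@n]
print("head",sl(onz("top",[200.4,147.2],.18)),onz("top",[200.4,147.2],.18))
t=onz("scene",[338.2,189.0],.09); print("tip",sl(t),t)
# riser edge in scene & top check
print("edge s", sl(onz("top",[[231,152]],.06)))
print(proj("top",[*t[0],.09]),proj("scene",[*onz("top",[200.4,147.2],.18)[0],.18]))
# column of stand top view
```

```text
head [[0.2237 0.5532]] [[0.5639 0.1953]]
tip [[0.2222 0.5564]] [[0.567  0.1937]]
edge s [[0.1241 0.5554]]
[[203.9485 149.8506]] [[341.8046 164.8496]]
```

Run:
```python
from edges import *
u=np.array([.0508,.9987]);u/=np.linalg.norm(u);n=np.array([u[1],-u[0]])
def sl(X): X=np.atleast_2d(X); return np.c_[X@u,X@n]
for z in (.126,.133):
  for nm,p in (("top",[297.7,148.1]),("scene",[255.6,231.4])): print(z,nm,sl(onz(nm,p,z)),onz(nm,p,z))
print(tri([255.6,231.4],[297.7,148.1]))
# box top outline top cam
c=np.array([[612,226],[683,226],[683,290],[612,290]])/4.706-.4+[160,95]; print(sl(onz("top",c,.126)))
G=np.array([.5588,-.1486,.102]);print(proj("top",G),proj("scene",G))
s=ctrl.state();print(s["clock"],s["tool_pos"])
```

```text
0.126 top [[-0.1193  0.568 ]] [[ 0.5612 -0.148 ]]
0.126 scene [[-0.1189  0.5648]] [[ 0.558  -0.1474]]
0.133 top [[-0.1187  0.567 ]] [[ 0.5602 -0.1473]]
0.133 scene [[-0.1233  0.5701]] [[ 0.5631 -0.1521]]
(array([ 0.5603, -0.1484,  0.1284]), np.float64(0.0016401601397817395))
[[-0.0899  0.5869]
 [-0.1442  0.5885]
 [-0.1454  0.5394]
 [-0.0911  0.5377]]
[[297.2077 149.6698]] [[255.4418 238.1744]]
1.85 [0.1525 0.6318 0.2483]
```

Request:
arm_command([
  {"delta_pos": [-1, 0, 0], "turn": -0.62, "grip": 1},
  {"delta_pos": [-1, 0, 0], "turn": -0.62, "grip": 1},
  {"delta_pos": [-1, -1, 1], "turn": 0, "grip": 1},
  {"delta_pos": [0, -1, 1], "turn": 0, "grip": 1},
  {"delta_pos": [0, -1, 1], "turn": 0, "grip": 1},
  {"delta_pos": [0, -1, 1], "turn": 0, "grip": 1},
  {"delta_pos": [0, -1, 1], "turn": 0, "grip": 1},
  {"delta_pos": [0, -1, 1], "turn": 0, "grip": 1},
  {"delta_pos": [0, -1, 1], "turn": 0, "grip": 1},
  {"delta_pos": [0, -1, 1], "turn": 0, "grip": 1},
  {"delta_pos": [0, -1, 1], "turn": 0, "grip": 1},
  {"delta_pos": [0, -1, 1], "turn": 0, "grip": 1},
  {"delta_pos": [0, -1, 1], "turn": 0, "grip": 1},
  {"delta_pos": [0, -1, 1], "turn": 0, "grip": 1},
  {"delta_pos": [0, -1, 1], "turn": 0, "grip": 1},
  {"delta_pos": [0, -1, 1], "turn": 0, "grip": 1},
  {"delta_pos": [0, -1, 1], "turn": 0, "grip": 1},
  {"delta_pos": [0, -1, 1], "turn": 0, "grip": 1},
  {"delta_pos": [0, -1, 1], "turn": 0, "grip": 1},
  {"delta_pos": [0, -1, 1], "turn": 0, "grip": 1},
])

```text
clock: 3.85
tool_pos: [0.4944, 0.2532, 0.3085]
orientation: [0.018, 0.707, -0.018, 0.707]
wrist_force: [1.3, 0.3, -0.3]
width: 0.998
```

Request:
arm_command([
  {"delta_pos": [0, -1, 1], "turn": 0, "grip": 1},
  {"delta_pos": [0, -1, 1], "turn": 0, "grip": 1},
  {"delta_pos": [0, -1, 1], "turn": 0, "grip": 1},
  {"delta_pos": [0, -1, 1], "turn": 0, "grip": 1},
  {"delta_pos": [0, -1, 0.33], "turn": 0, "grip": 1},
  {"delta_pos": [0, -1, 0], "turn": 0, "grip": 1},
  {"delta_pos": [0, -1, 0], "turn": 0, "grip": 1},
  {"delta_pos": [0, -1, 0], "turn": 0, "grip": 1},
  {"delta_pos": [0, -1, 0], "turn": 0, "grip": 1},
  {"delta_pos": [0, -1, 0], "turn": 0, "grip": 1},
  {"delta_pos": [0, -1, 0], "turn": 0, "grip": 1},
  {"delta_pos": [0, -1, 0], "turn": 0, "grip": 1},
  {"delta_pos": [0, -1, 0], "turn": 0, "grip": 1},
  {"delta_pos": [0, -1, 0], "turn": 0, "grip": 1},
  {"delta_pos": [0, -1, 0], "turn": 0, "grip": 1},
  {"delta_pos": [0.5, -1, 0], "turn": 0, "grip": 1},
  {"delta_pos": [1, -1, 0], "turn": 0, "grip": 1},
  {"delta_pos": [1, -1, 0], "turn": 0, "grip": 1},
  {"delta_pos": [1, -1, 0], "turn": 0, "grip": 1},
  {"delta_pos": [1, -0.9, 0], "turn": 0, "grip": 1},
])

```text
clock: 5.85
tool_pos: [0.56, -0.1489, 0.2177]
orientation: [0.018, 0.707, -0.018, 0.707]
wrist_force: [-0.2, 0.4, 0.4]
width: 1.001
```

Run:
```python
from h import *
u=np.array([.0508,.9987]);n=np.array([u[1],-u[0]])
s=ctrl.state();p=s["tool_pos"];print(p,p[:2]@u,p[:2]@n)
a=ctrl.camera("scene")[:,:,::-1]
cv2.imwrite("pics/d.png",cv2.resize(a[140:290,180:380],(800,600),interpolation=cv2.INTER_CUBIC))
```

```text
[ 0.56   -0.1489  0.2177] -0.12021263615224712 0.5668142174673177
```

View pics/d.png

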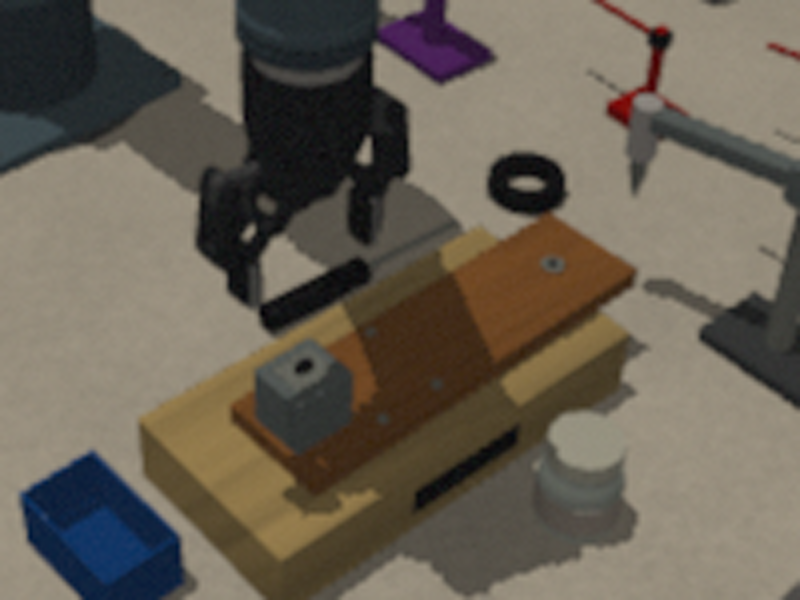

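Request:
arm_command([
  {"delta_pos": [1, 0, 0], "turn": 0, "grip": 1},
  {"delta_pos": [1, 0, 0], "turn": 0, "grip": 1},
  {"delta_pos": [1, 0, 0], "turn": 0, "grip": 1},
  {"delta_pos": [1, 0, 0], "turn": 0, "grip": 1},
  {"delta_pos": [0.8, 0, 0], "turn": 0, "grip": 1},
  {"delta_pos": [0.6, 0, 0], "turn": 0, "grip": 1},
  {"delta_pos": [0.3, 0, 0], "turn": 0, "grip": 1},
  {"delta_pos": [0, 0, 0], "turn": 0, "grip": 1},
  {"delta_pos": [0, 0, 0], "turn": 0, "grip": 1},
])

```text
clock: 6.8
tool_pos: [0.5606, -0.1479, 0.105]
orientation: [0.018, 0.706, -0.018, 0.707]
wrist_force: [0.1, 0.3, 0.8]
width: 0.999
```

Request:
arm_command([
  {"delta_pos": [0, 0, 0], "turn": 0, "grip": 0.4},
  {"delta_pos": [0, 0, 0], "turn": 0, "grip": 0.2},
  {"delta_pos": [0, 0, 0], "turn": 0, "grip": 0},
  {"delta_pos": [0, 0, 0], "turn": 0, "grip": -1},
  {"delta_pos": [0, 0, 0], "turn": 0, "grip": -1},
  {"delta_pos": [0, 0, 0], "turn": 0, "grip": -1},
  {"delta_pos": [0, 0, 0], "turn": 0, "grip": -1},
  {"delta_pos": [0, 0, 0], "turn": 0, "grip": -1},
], squeeze=50)

```text
clock: 7.6
tool_pos: [0.5606, -0.1485, 0.1052]
orientation: [0.018, 0.706, -0.018, 0.707]
wrist_force: [-0.5, -0.7, 5.6]
width: 0.578
```

```bash
cat > look.py <<'E'
from edges import *
import sys
u=np.array([.0508,.9987]);n=np.array([u[1],-u[0]])
s=ctrl.state();p=s["tool_pos"];print("clk",s["clock"],p,"s,n",p[:2]@u,p[:2]@n,"w",s["width"],"F",s["wrist_force"],"T",s["torque"])
a=ctrl.camera("scene");b=ctrl.camera("top");t=sys.argv[1]
np.save("a.npy",a);np.save("b.npy",b)
x0,x1=(300,400) if len(sys.argv)>2 else (230,390)
y0,y1=(150,225) if len(sys.argv)>2 else (150,270)
cv2.imwrite(f"pics/{t}_s.png",cv2.resize(a[y0:y1,x0:x1,::-1],(800,600),interpolation=cv2.INTER_CUBIC))
cv2.imwrite(f"pics/{t}_t.png",cv2.resize(b[95:200,160:330,::-1],(800,494),interpolation=cv2.INTER_CUBIC))
for nm,im in (("scene",a),("top",b)):
    for l,z in (("hole",.078),("end",.078)):
        for d in ctrl.pinpoint(nm,l)[:1]:
            X=onz(nm,d["xy"],z)[0]; print(nm,l,np.round(d["xy"],1),round(d["score"],2),"s,n",X@u,X@n)
E
python3 look.py e
```

```text
clk 7.6 [ 0.5606 -0.1485  0.1052] s,n -0.11978731426112883 0.5674178528353826 w 0.5778093009590591 F [-0.4948 -0.7404  5.6163] T [-0.303   0.2194  0.0484]
scene hole [320.1 207.7] 0.57 s,n 0.12482337326719965 0.5729750399401868
scene end [324.  200.1] 0.72 s,n 0.15977613388379916 0.5562482634480278
top hole [230.  151.4] 0.95 s,n 0.12683241414525284 0.5551266863572345
top end [218.6 148.9] 0.77 s,n 0.169457276732217 0.563192159682888
```

View pics/e_s.png

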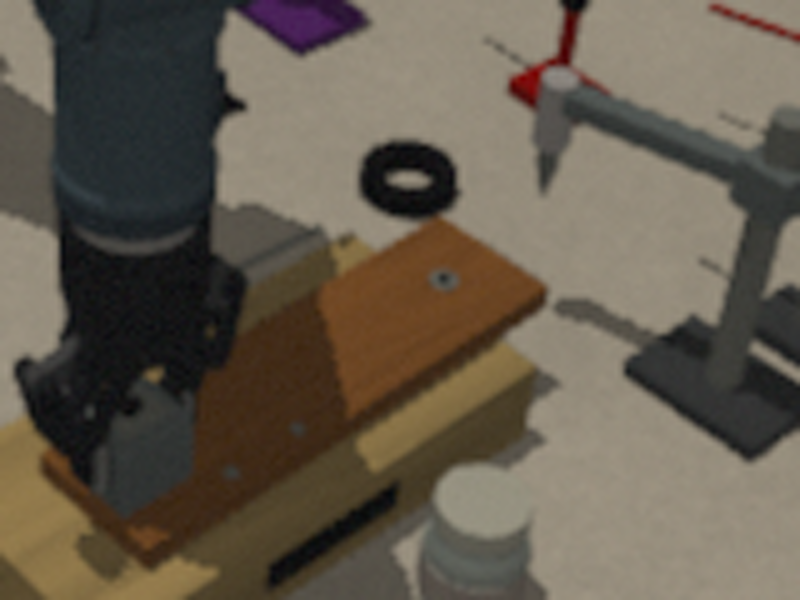

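```bash
cat > ring.py <<'E'
from edges import *
u=np.array([.0508,.9987]);u/=np.linalg.norm(u);n=np.array([u[1],-u[0]])
def ring(nm,im,X0,rad=5):   # X0: predicted world xy of hole
    c=proj(nm,[*X0,.078])[0]
    g=sat(im)
    for _ in range(4):
        yy,xx=np.mgrid[int(c[1])-rad:int(c[1])+rad+2,int(c[0])-rad:int(c[0])+rad+2]
        m=np.hypot(yy-c[1],xx-c[0])<rad
        v=g[yy,xx]; w=np.clip(np.median(v[m])-v-10,0,None)*m
        c=np.array([(w*xx).sum(),(w*yy).sum()])/w.sum()
    X=onz(nm,c,.078)[0]; return c,X@u,X@n
def report(a,b,s0,n0):
    X0=u*s0+n*n0
    print("ring scene",*ring("scene",a,X0)); print("ring top",*ring("top",b,X0))
def L(nm,P):
    m,v,e=line(P,.078); print(nm,"s,n",m@u,m@n,"yaw vs riser deg",np.degrees(np.arctan2(v@n,v@u)),e,len(P))
E
python3 - <<'E'
from ring import *
a=np.load("a.npy");b=np.load("b.npy")
report(a,b,.1268,.5618)
b0=np.load("im0.npy")
for im in (b0,b):
    g=sat(im)
    L("outer",hedge(g,range(141,160),210,226))
    R=im[...,0].astype(float);B=im[...,2].astype(float)
    L("near",vedge(R,range(234,275),159,168)); L("far",vedge(R,range(234,262),134,143))
    print(np.c_[R[134:146,240],B[134:146,240],R[134:146,255],B[134:146,255]].T.astype(int))
E
```

```text
ring scene [318.3065 205.5252] 0.12784906640106233 0.562710722142823
ring top [229.5956 149.3819] 0.12858134371064692 0.5626154176755884
outer s,n 0.17062990171136944 0.5590661260083265 yaw vs riser deg 89.14768024002021 0.0002213346507910721 19
near s,n 0.03645330823552176 0.5135686065802804 yaw vs riser deg -0.9819331086105842 0.0004301011048073277 41
far s,n 0.06426881198474617 0.6093398044806431 yaw vs riser deg 2.0147347717454047 0.0008465655215649337 27
[[175 178 182 147 112 134 139 131 134 140 141 138]
 [ 77  78  82  66  35  28  30  31  32  27  33  26]
 [171 177 179 179 155 136 140 133 132 140 140 142]
 [ 76  80  80  83  62  34  30  28  28  32  31  33]]
outer s,n 0.17144514932718788 0.5590418232136761 yaw vs riser deg 89.30082717515732 0.00017968885762236958 19
near s,n 0.026125173874409498 0.5154339260900506 yaw vs riser deg -0.8708360899057002 0.0007705497871509926 25
far s,n 0.06840594306900837 0.6113155068853086 yaw vs riser deg -1.44782207658795 0.00047628149463516513 25
[[184 186 190 158 125 142 142 140 141 147 143 147]
 [ 80  81  85  67  38  34  29  36  30  31  29  33]
 [177 183 188 153 116 141 145 138 140 147 146 149]
 [ 79  80  85  68  37  26  31  32  32  33  31  35]]
```

View pics/e_t.png

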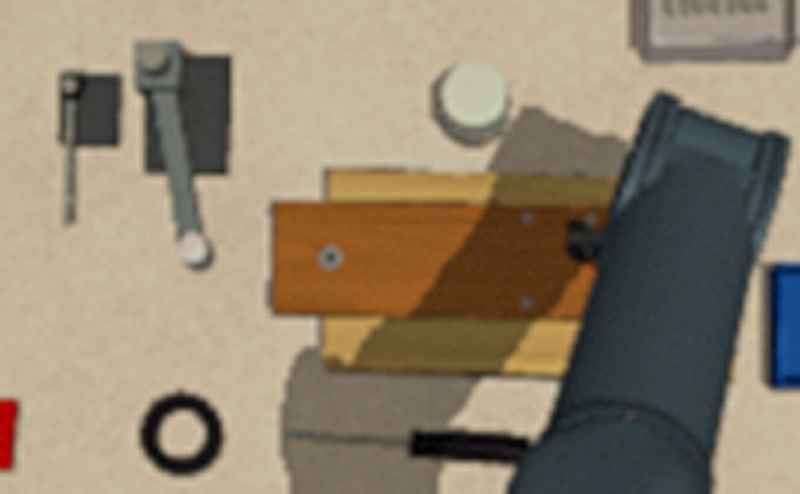

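Request:
arm_command([
  {"delta_pos": [0, 0.2, 0], "turn": 0.05, "grip": -1},
  {"delta_pos": [0, 0.4, -0.05], "turn": 0.045, "grip": -1},
  {"delta_pos": [0, 0.5, -0.08], "turn": 0, "grip": -1},
  {"delta_pos": [0, 0.5, -0.08], "turn": 0, "grip": -1},
  {"delta_pos": [0, 0.5, -0.08], "turn": 0, "grip": -1},
  {"delta_pos": [0, 0.5, -0.08], "turn": 0, "grip": -1},
  {"delta_pos": [0, 0.5, -0.08], "turn": 0, "grip": -1},
  {"delta_pos": [0, 0.5, -0.08], "turn": 0, "grip": -1},
  {"delta_pos": [0, 0.4, -0.05], "turn": 0, "grip": -1},
  {"delta_pos": [0, 0.3, -0.03], "turn": 0, "grip": -1},
  {"delta_pos": [0, 0.2, 0], "turn": 0, "grip": -1},
  {"delta_pos": [0, 0, 0], "turn": 0, "grip": -1},
  {"delta_pos": [0, 0, 0], "turn": 0, "grip": -1},
])

```text
clock: 9.2
tool_pos: [0.5545, -0.0582, 0.1052]
orientation: [0.023, 0.706, -0.024, 0.707]
wrist_force: [-0.3, -1.8, 5.9]
width: 0.584
```

```bash
python3 look.py f 1
cat > meas.py <<'E'
from ring import *
import sys
a=np.load("a.npy");b=np.load("b.npy")
report(a,b,float(sys.argv[1]),float(sys.argv[2]))
R=b[...,0].astype(float);g=sat(b)
c0=float(sys.argv[3])
L("outer",hedge(g,range(142,161),int(c0)-8,int(c0)+9))
L("near",vedge(R,range(int(c0)+18,260),158,168)); L("far",vedge(R,range(int(c0)+35,260),131,143))
E
python3 - <<'E'
from ring import *
print(proj("top",[*(u*.262+n*.556),.078]))
E
python3 meas.py .218 .555 195
```

```text
clk 9.2 [ 0.5545 -0.0582  0.1052] s,n -0.029979287554484677 0.5567118214464556 w 0.5838506854070681 F [-0.26   -1.8295  5.8514] T [-0.5596  0.0655  0.016 ]
scene end [344.8 186.4] 0.6 s,n 0.26127053271916406 0.5519663853683362
top hole [206.7 150.6] 0.64 s,n 0.21341323617710883 0.5555324735920512
top end [192.5 150.3] 0.88 s,n 0.2661709068834182 0.5550801212106614
[[193.6319 150.0883]]
ring scene [337.145  192.3936] 0.21932889834122285 0.556763074966757
ring top [203.7739 150.3565] 0.22430989126762857 0.5561218805439877
outer s,n 0.2567656501557441 0.547676767658492 yaw vs riser deg 103.38878002465616 0.0019655463179629137 11
near s,n 0.10374048706384963 0.5075141322119183 yaw vs riser deg -0.7321216163413921 0.0007307092217939586 31
far s,n 0.07269128463584505 0.6009139133678957 yaw vs riser deg 0.6988563699464727 0.0009611307693102804 26
```

View pics/f_s.png

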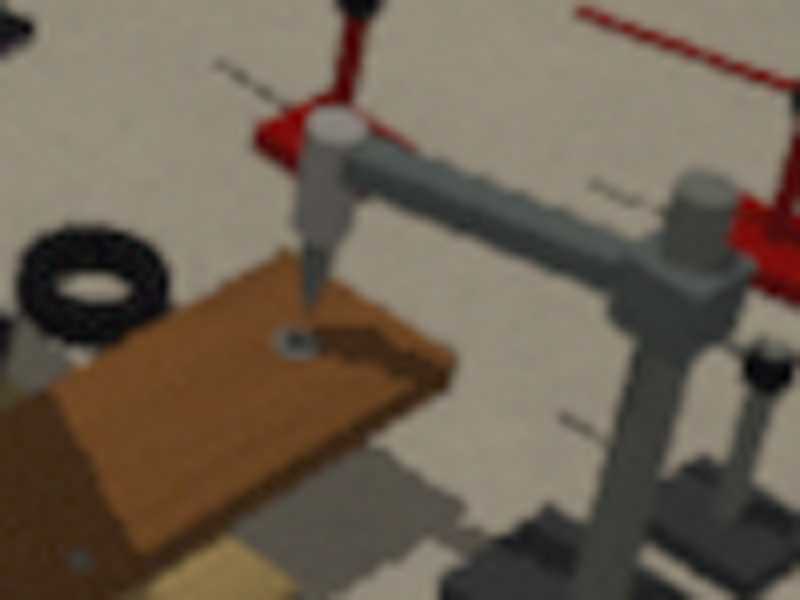

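View pics/f_t.png

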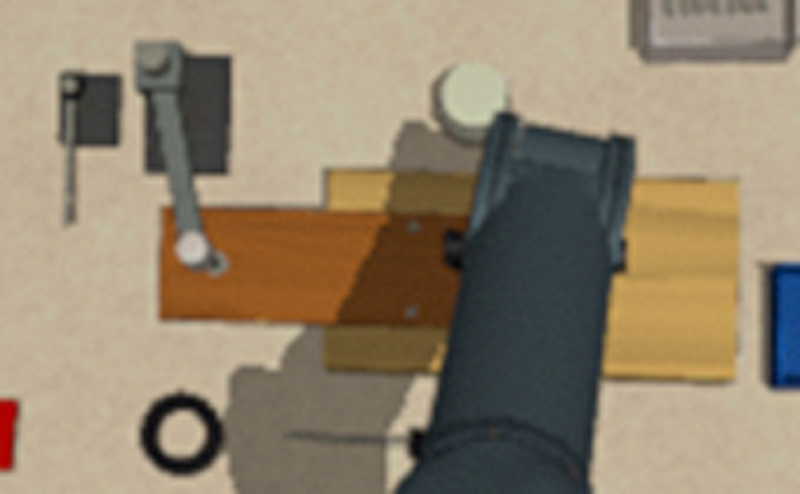

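Run:
```python
from ring import *
for p in ([338.1,189.4],[338.2,189.0]):
    t=onz("scene",p,.09)[0]; print("tip",t@u,t@n,"expected hole px",proj("scene",[*t,.078]))
h=onz("scene",[336.4,192.2],.078)[0]; print("hole",h@u,h@n)
a=np.load("a.npy").astype(int); print(a[186:200,328:348,0]);print((a[...,0]-a[...,2])[186:200,328:348])
b=np.load("b.npy").astype(int); print((b[...,0]-b[...,2])[144:156,194:212]);
```

```text
tip 0.22048252064170115 0.557552518663639 expected hole px [[337.5813 192.3701]]
tip 0.22223456103803377 0.5564170183802357 expected hole px [[337.6813 191.9689]]
hole 0.21823487796572913 0.5546363469377203
[[101 102 102 105 106 106 109 109 109  91  60  67  90 105 104 108 123 139
  145 148]
 [101 104 105 107 108 109 107 108 108  94  70  77  98 107 105 107 112 123
  132 136]
 [104 106 107 108 109 110 109 107 107  98  80  91 105 106 106 109 109 111
  114 115]
 [108 107 108 109 109 108 109 108 106 104  95  98 106 107 107 111 110 112
  114 110]
 [109 109 109 108 106 106 105 104 102  99  98  91  92  93  94  96  96  96
   94 102]
 [109 110 110 109 106 107 102  92  77  78  80  62  63  63  65  63  64  66
   63  79]
 [109 107 106 107 105 106  99  83  53  49  61  58  62  62  64  65  63  64
   63  63]
 [106 108 106 105 103 104  98  86  68  67  69  63  59  65  61  64  63  64
   62  62]
 [106 106 106 105 104 103 100  97  95  96  92  88  81  86  78  62  64  65
   64  63]
 [107 107 104 105 104 103 104 105 102  99 104 108 107 108  99  86  84  85
   83  75]
 [105 105 104 106 105 105 105 106 107 108 1
[... 1381 characters left out ...]
121 118 115 116 116 116]
 [ 86 123 112  45  22  23  23  23  21  16  19  75 113 118 116 119 117 116]
 [ 86 123 113  54  27  22  22  18  14  14  11  36  61  87 110 115 114 115]
 [ 87 122 122  87  37  18  16  14  13  13  10  11  19  49  92 115 114 111]
 [ 88 125 122 109  53  16  10   8  10  11   9   7   8  22  64 109 112 111]
 [ 94 122 118 118  98  54  19   8   8  13  10   4   5  13  52 106 111 109]
 [101 117 114 114 112 101  71  50  45  51  36  17  14  37  80 112 112 112]
 [ 94 111 108 111 116 117 113 104 100 104  78  52  55  90 112 114 111 115]
 [ 95 115 108 110 112 111 112 115 118 114 114 108 110 113 114 115 113 110]
 [ 96 116 115 114 112 115 111 112 115 112 118 118 117 117 115 113 111 115]]
```

```bash
cat > yaw.py <<'E'
from ring import *
def rat(im): f=cv2.GaussianBlur(im.astype(np.float32),(3,3),.6); return np.log((f[...,0]+5)/(f[...,2]+5)).astype(float)
def lvl(prof,lo,m):
    for j in range(len(prof)-1):
        if (prof[j]-m)*(prof[j+1]-m)<=0 and prof[j]!=prof[j+1]: return lo+j+(m-prof[j])/(prof[j+1]-prof[j])
def yaw(im,c0,nr=True):
    r=rat(im)
    def ve(cols,r0,r1,m): return rob(np.array([(c,x) for c in cols if (x:=lvl(r[r0:r1,c],r0,m)) is not None]),0)
    def he(rows,a,b,m): return rob(np.array([(x,q) for q in rows if (x:=lvl(r[q,a:b],a,m)) is not None]),1)
    L("outer",he(range(143,160),int(c0)-7,int(c0)+4,.75))
    cl=range(int(c0)+4,227)
    if len(cl)>6: L("near table",ve(cl,157,170,.75)); L("far table",ve([c for c in cl if c>208 or c<190],131,145,.75))
    L("near riser",ve(range(234,252),157,168,1.1)); L("far riser",ve(range(234,250),133,145,1.1))
if __name__=="__main__":
    import sys
    yaw(np.load("im0.npy"),218); print(); yaw(np.load("b.npy"),float(sys.argv[1]))
E
python3 yaw.py 194
```

```text
outer s,n 0.17063054683756415 0.555329301837884 yaw vs riser deg 88.83574537358324 0.0001428962094357685 17
near riser s,n 0.07924812586868517 0.5182223565352547 yaw vs riser deg -1.3262544970382903 0.00014873807314616692 18
far riser s,n 0.08570831457652074 0.6055608924417755 yaw vs riser deg -0.45290175917494757 0.00018320395993228663 16

outer s,n 0.26114282163360136 0.5526308019489593 yaw vs riser deg 90.20460940804921 0.0003996785957478534 17
near table s,n 0.1921818091528893 0.5112406565847686 yaw vs riser deg 0.33345636157337205 0.00030846951202195426 29
far table s,n 0.17477634144620238 0.599157440112306 yaw vs riser deg -0.8169661145026018 0.0001826055043784384 18
near riser s,n 0.08602856748977193 0.5115395706871858 yaw vs riser deg -0.34337763273721605 0.0003820090795177742 13
far riser s,n 0.08867386784730484 0.5985029333978988 yaw vs riser deg 2.38581765624662 0.0006223795950291388 14
```

Request:
arm_command([
  {"delta_pos": [0, 0.1, 0.03], "turn": 0, "grip": -1},
  {"delta_pos": [0, 0.06, 0.03], "turn": 0, "grip": -1},
  {"delta_pos": [0, 0, 0], "turn": 0, "grip": -1},
  {"delta_pos": [0, 0, 0], "turn": 0, "grip": -1},
])

```text
clock: 9.9
tool_pos: [0.5551, -0.0565, 0.1052]
orientation: [0.023, 0.706, -0.024, 0.707]
wrist_force: [-2.5, -6.4, 8.3]
width: 0.581
```

```bash
sed -i 's/for nm,im in (("scene",a),("top",b)):/for nm,im in ():/' look.py; python3 look.py g 1; python3 yaw.py 193
python3 - <<'E'
import numpy as np
a=np.load("a.npy").astype(int); print(a[184:200,328:348,0]);print((a[...,0]-a[...,2])[184:200,328:348])
import cv2
cv2.imwrite("pics/g_s2.png",cv2.resize(a[172:205,316:360,::-1].astype(np.uint8),(800,600),interpolation=cv2.INTER_CUBIC))
E
```

```text
clk 9.9 [ 0.5551 -0.0565  0.1052] s,n -0.028186933820741226 0.5572934479242753 w 0.5808715671644145 F [-2.4501 -6.3563  8.296 ] T [-0.8101  0.3491  0.1263]
outer s,n 0.17063054683756415 0.555329301837884 yaw vs riser deg 88.83574537358324 0.0001428962094357685 17
near riser s,n 0.07924812586868517 0.5182223565352547 yaw vs riser deg -1.3262544970382903 0.00014873807314616692 18
far riser s,n 0.08570831457652074 0.6055608924417755 yaw vs riser deg -0.45290175917494757 0.00018320395993228663 16

outer s,n 0.26255374410013604 0.5525887451858589 yaw vs riser deg 89.2145666444344 0.00016221723422881327 17
near table s,n 0.19405872209189193 0.5118550442909047 yaw vs riser deg 0.19373295874112625 0.0003821650479252467 30
far table s,n 0.17479126931879907 0.5995932562276609 yaw vs riser deg -0.6481539582406842 0.00016625641247342669 18
near riser s,n 0.09204349976833395 0.512282056876895 yaw vs riser deg 0.266687835446519 0.00036031251521855575 11
far riser s,n 0.09022998700087437 0.5992568554733284 yaw vs riser deg 1.1040375273289476 0.0005599876406850572 13
[[141 123 106 109 101 102 103 10
[... 1637 characters left out ...]
74 65]
 [72 72 74 70 75 75 76 69 69 67 60 64 71 71 77 77 76 75 75 77]
 [75 76 73 72 73 72 71 63 50 48 49 55 61 59 63 65 65 65 65 69]
 [74 75 72 74 73 74 56 34 19 16 15 27 35 41 42 41 45 39 39 54]
 [76 74 69 72 71 70 42 13  7  5  4  8 24 41 38 45 39 36 39 39]
 [78 74 72 70 71 69 54 25  8  5  5  5 20 35 41 37 44 37 39 43]
 [70 74 73 69 72 70 70 52 31 28 28 35 49 55 49 40 40 40 41 40]
 [72 71 71 69 71 70 73 71 70 71 70 71 72 71 67 56 55 58 55 48]
 [74 69 72 69 72 72 70 72 73 73 75 73 77 75 74 75 68 70 68 64]
 [71 70 69 71 74 71 72 74 74 76 73 75 72 71 72 72 67 71 68 71]
 [71 70 72 73 74 72 75 75 73 72 71 70 72 69 68 70 67 70 75 70]
 [72 72 75 72 73 75 75 73 72 72 71 72 68 70 69 71 72 68 70 68]]
```

View pics/g_s2.png

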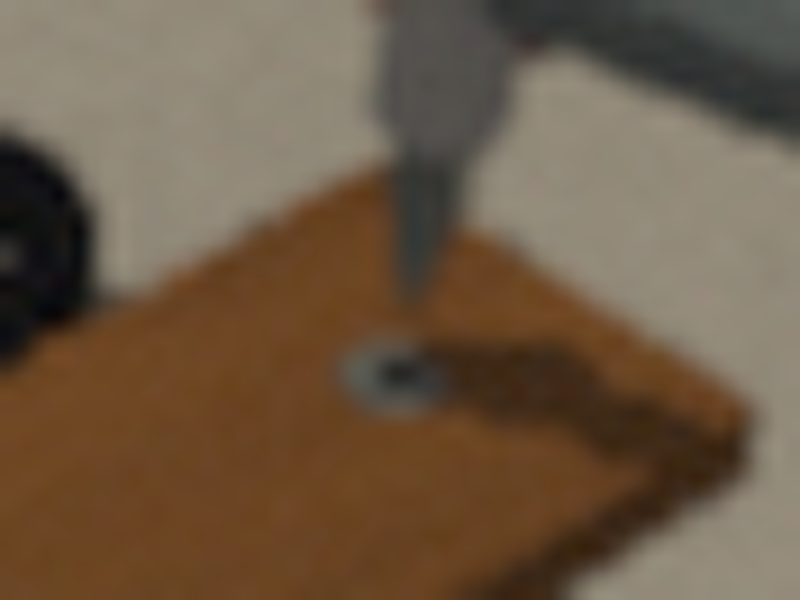

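Request:
arm_command([
  {"delta_pos": [0, 0.06, 0], "turn": 0, "grip": -1},
  {"delta_pos": [0, 0, 0], "turn": 0, "grip": -1},
  {"delta_pos": [0, 0, 0], "turn": 0, "grip": -1},
  {"delta_pos": [0, 0, 0], "turn": 0, "grip": -1},
])

```text
clock: 10.4
tool_pos: [0.5554, -0.0552, 0.1052]
orientation: [0.023, 0.706, -0.025, 0.707]
wrist_force: [-2.2, -5.3, 6.0]
width: 0.573
```

```bash
python3 look.py i 1
python3 - <<'E'
import numpy as np
a=np.load("a.npy").astype(int); print((a[...,0]-a[...,2])[188:197,332:342]);print(a[188:197,332:342,0])
import cv2
cv2.imwrite("pics/i_s2.png",cv2.resize(a[172:205,316:360,::-1].astype(np.uint8),(800,600),interpolation=cv2.INTER_CUBIC))
E
```

```text
clk 10.4 [ 0.5554 -0.0552  0.1052] s,n -0.026913546102959103 0.5575116435996329 w 0.5734205125299907 F [-2.1743 -5.2869  6.0127] T [-0.7631  0.2451  0.0697]
[[71 75 73 74 71 61 39 54 69 71]
 [75 74 74 74 73 66 62 64 71 74]
 [73 71 70 63 50 44 45 51 58 60]
 [72 70 68 42 20 16 13 15 30 40]
 [72 70 60 26  6  3  3  1 16 39]
 [70 71 59 35 19  6  4  4 22 40]
 [69 66 69 64 47 31 26 35 51 62]
 [70 70 70 71 70 70 71 73 73 72]
 [70 70 71 72 72 73 73 75 73 71]]
[[110 109 109 108 109  96  80  89 104 104]
 [109 111 107 106 105 102  93  97 103 106]
 [109 107 106 105 103 101  97  88  89  92]
 [110 107 107 102  91  80  70  56  61  64]
 [105 104 102 100  83  52  36  47  61  59]
 [105 104 101  98  90  69  64  60  61  62]
 [104 105 102 104 100  95  94  89  85  83]
 [104 104 104 105 106 106 105 108 107 107]
 [104 105 104 103 106 108 107 108 110 108]]
```

View pics/i_s2.png

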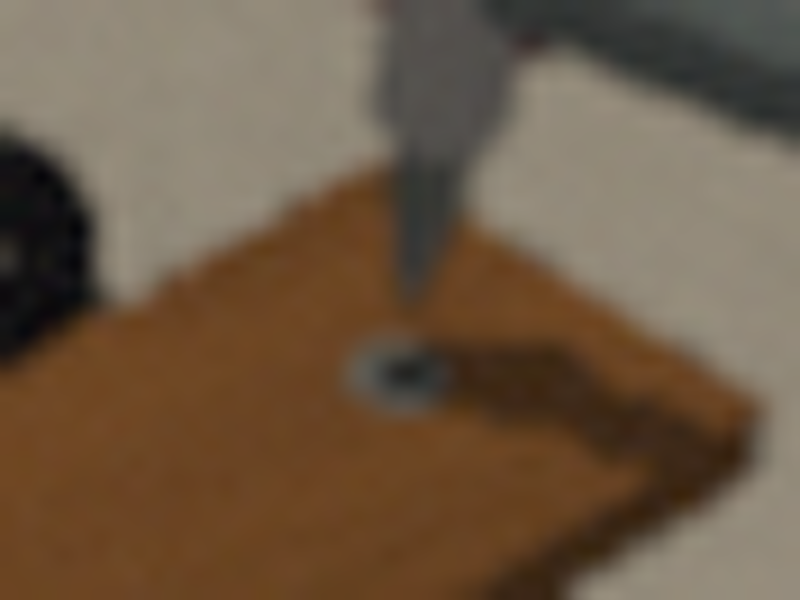

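View pics/i_t.png

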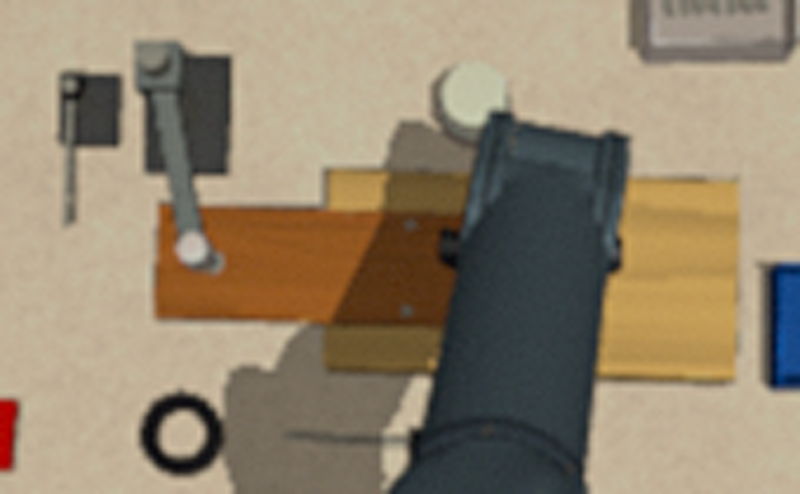

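Request:
arm_command([
  {"delta_pos": [0, 0, 0], "turn": 0, "grip": -1},
  {"delta_pos": [0, 0, 0], "turn": 0, "grip": -1},
  {"delta_pos": [0, 0, 0], "turn": 0, "grip": -1},
  {"delta_pos": [0, 0, 0], "turn": 0, "grip": -1},
  {"delta_pos": [0, 0, 0], "turn": 0, "grip": -1},
  {"delta_pos": [0, 0, 0], "turn": 0, "grip": -1},
  {"delta_pos": [0, 0, 0], "turn": 0, "grip": -1},
  {"delta_pos": [0, 0, 0], "turn": 0, "grip": -1},
  {"delta_pos": [0, 0, 0], "turn": 0, "grip": -1},
  {"delta_pos": [0, 0, 0], "turn": 0, "grip": -1},
  {"delta_pos": [0, 0, 0], "turn": 0, "grip": -1},
  {"delta_pos": [0, 0, 0], "turn": 0, "grip": -1},
])

```text
clock: 11.7
tool_pos: [0.5554, -0.0552, 0.1052]
orientation: [0.023, 0.706, -0.025, 0.707]
wrist_force: [-1.8, -5.2, 7.4]
width: 0.583
```

```bash
python3 look.py j 1; python3 yaw.py 193|tail -5
python3 - <<'E'
import numpy as np
a=np.load("a.npy").astype(int); print((a[...,0]-a[...,2])[188:197,332:342])
E
```

```text
clk 11.7 [ 0.5554 -0.0552  0.1052] s,n -0.026921485642348326 0.55750686112024 w 0.5825086098285611 F [-1.8216 -5.2065  7.3532] T [-0.8143  0.3084  0.1223]
outer s,n 0.26405684942237284 0.5525439199635986 yaw vs riser deg 90.78386320012685 0.00024404278661197177 17
near table s,n 0.19407257035606684 0.5122524146004765 yaw vs riser deg 0.19456005141270336 0.0003216201648184679 30
far table s,n 0.1748010451895932 0.5998777002405867 yaw vs riser deg -0.36966013286850474 0.00018190564170985135 18
near riser s,n 0.09390147482501421 0.5123885512727531 yaw vs riser deg 0.3695888167617672 0.00021484258293870162 10
far riser s,n 0.09170684931290224 0.599227021455584 yaw vs riser deg -0.5588868856952768 0.0008719743209451509 12
[[75 74 72 73 73 60 36 53 71 70]
 [73 71 73 72 71 65 62 65 71 71]
 [75 74 72 63 49 44 47 52 58 62]
 [70 72 68 41 18 12 16 14 28 39]
 [71 70 60 25  7  2  0  1 17 35]
 [72 68 58 35 18  8  5  6 17 35]
 [68 68 69 67 47 30 29 35 50 58]
 [69 70 69 70 72 74 72 71 74 74]
 [71 72 72 70 73 73 75 74 74 73]]
```

Request:
arm_command([
  {"delta_pos": [0, 0.2, 0], "turn": 0, "grip": -1},
  {"delta_pos": [0, 0.4, -0.01], "turn": 0, "grip": -1},
  {"delta_pos": [0, 0.4, -0.01], "turn": 0, "grip": -1},
  {"delta_pos": [0, 0.4, -0.005], "turn": 0, "grip": -1},
  {"delta_pos": [0, 0.4, -0.005], "turn": 0, "grip": -1},
  {"delta_pos": [0, 0.4, -0.005], "turn": 0, "grip": -1},
  {"delta_pos": [0, 0.3, -0.005], "turn": 0, "grip": -1},
  {"delta_pos": [0, 0.2, 0], "turn": 0, "grip": -1},
  {"delta_pos": [0, 0.2, 0], "turn": 0, "grip": -1},
  {"delta_pos": [0, 0.2, 0], "turn": 0, "grip": -1},
  {"delta_pos": [0, 0, 0], "turn": 0, "grip": -1},
  {"delta_pos": [0, 0, 0], "turn": 0, "grip": -1},
])

```text
clock: 13.0
tool_pos: [0.5593, 0.0074, 0.1052]
orientation: [0.023, 0.706, -0.024, 0.708]
wrist_force: [0.2, -5.3, 6.5]
width: 0.578
```

```bash
python3 look.py k 1; python3 yaw.py 176|tail -5
python3 - <<'E'
from ring import *
b=np.load("b.npy"); report(np.load("a.npy"),b,.283,.557)
cv2.imwrite("pics/k_t2.png",cv2.resize(b[112:167,162:235,::-1],(796,600),interpolation=cv2.INTER_CUBIC))
print(b[136:164:3,168:184,0]);print((b.astype(int)[...,0]-b[...,2])[136:164:3,168:184])
E
```

```text
clk 13.0 [0.5593 0.0074 0.1052] s,n 0.035802615535048585 0.5581817157874918 w 0.5781423687212812 F [ 0.2457 -5.2668  6.542 ] T [-0.8072  0.0023 -0.0023]
outer s,n 0.3264284687153663 0.550684411978082 yaw vs riser deg 89.60979389993237 0.0001764753532156227 17
near table s,n 0.2256401081590107 0.5127772667546088 yaw vs riser deg 0.07631216436742025 0.00026755426496423044 47
far table s,n 0.21867976447495138 0.6004261254457121 yaw vs riser deg -0.08283985976823183 0.00018125975983013695 28
near riser s,n 0.1109292021654923 0.5227663841300911 yaw vs riser deg 87.08809531626717 0.0 1
far riser s,n 0.11154950423210223 0.5994724230186822 yaw vs riser deg -7.025393813542351 3.2551143567916307e-20 2
ring scene [350.7051 184.5269] 0.28351193375620515 0.5575981670085283
ring top [187.7496 149.6346] 0.28390435580196366 0.5570420797818108
[[188 189 189 192 196 166 133 122 162 197 196 196 195 195 195 192]
 [193 192 193 192 193 161 115 110 138 147 141 139 137 138 140 137]
 [190 188 189 194 190 158 138 152 156 152 144 144 144 144 142 140]
 [192 193 192 191 195 194 195 194 172 148 143 142 142 143 14
[... 877 characters left out ...]
]
 [ 42  41  42  40  43  42  41  51  81 113 113 111 115 115 113 115]
 [ 44  42  39  39  41  42  41  58  92 110 109 107 109 108 111 110]
 [ 41  41  42  41  43  41  42  42  41  41  39  41  40  39  40  40]]edges.py:17: RankWarning: Polyfit may be poorly conditioned
  x,y=P[:,ax],P[:,1-ax]; k=np.polyfit(x,y,1); e=np.abs(y-np.polyval(k,x)); P=P[e<=max(.6,2*np.median(e))]
edges.py:17: RankWarning: Polyfit may be poorly conditioned
  x,y=P[:,ax],P[:,1-ax]; k=np.polyfit(x,y,1); e=np.abs(y-np.polyval(k,x)); P=P[e<=max(.6,2*np.median(e))]
edges.py:17: RankWarning: Polyfit may be poorly conditioned
  x,y=P[:,ax],P[:,1-ax]; k=np.polyfit(x,y,1); e=np.abs(y-np.polyval(k,x)); P=P[e<=max(.6,2*np.median(e))]
```

View pics/k_t2.png

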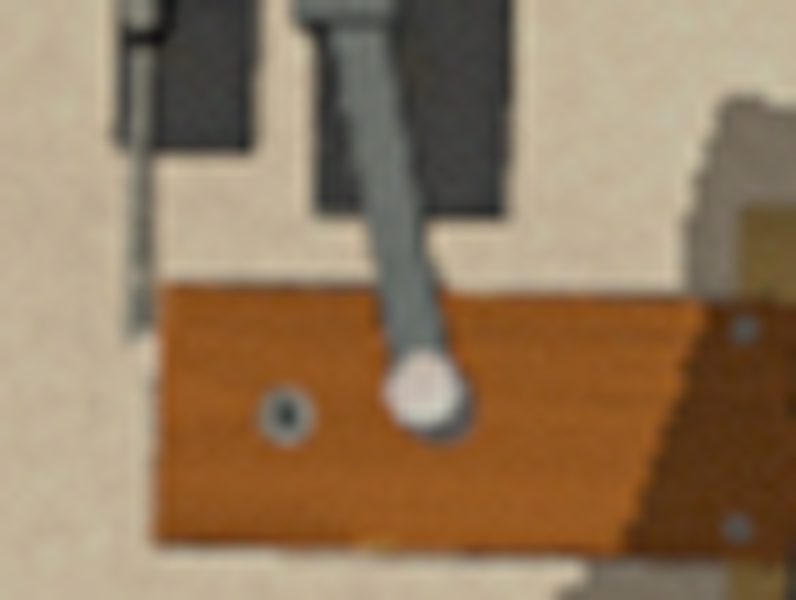

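View pics/k_s.png

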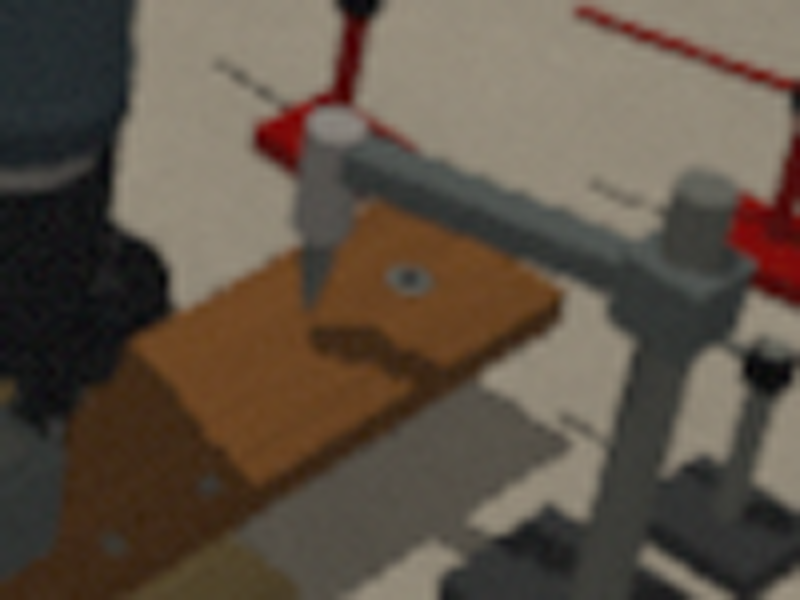

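Run:
```python
from ring import *
X=onz("top",[[176.2,145],[176.1,151],[175.55,160]],.078); print(X@u,X@n)
X=onz("top",[[174.46,141.5],[174.48,138]],.091); print(X@u,X@n)
```

```text
[0.3275 0.327  0.3277] [0.5731 0.5507 0.5171]
[0.3319 0.3323] [0.584 0.597]
```

Request:
arm_command([
  {"delta_pos": [0, 0.1, 0], "turn": 0, "grip": -1},
  {"delta_pos": [0, 0.1, -0.003], "turn": 0, "grip": -1},
  {"delta_pos": [0, 0, 0], "turn": 0, "grip": -1},
  {"delta_pos": [0, 0, 0], "turn": 0, "grip": -1},
  {"delta_pos": [0, 0, 0], "turn": 0, "grip": -1},
])

```text
clock: 13.6
tool_pos: [0.5595, 0.0107, 0.1053]
orientation: [0.023, 0.706, -0.025, 0.708]
wrist_force: [-0.1, -6.0, 7.7]
width: 0.575
```

```bash
python3 look.py l 1; python3 yaw.py 175 2>/dev/null|tail -5
python3 - <<'E'
from ring import *
b=np.load("b.npy"); report(np.load("a.npy"),b,.288,.557)
cv2.imwrite("pics/l_t2.png",cv2.resize(b[112:167,162:235,::-1],(796,600),interpolation=cv2.INTER_CUBIC))
print((b.astype(int)[...,0]-b[...,2])[136:164:3,168:184])
E
```

```text
clk 13.6 [0.5595 0.0107 0.1053] s,n 0.039118424156296995 0.5581825536948105 w 0.5747752779212653 F [-0.1347 -6.0375  7.7399] T [-1.0773  0.0676  0.0982]
far riser s,n 0.08570831457652074 0.6055608924417755 yaw vs riser deg -0.45290175917494757 0.00018320395993228663 16

outer s,n 0.3297566174584408 0.5505851884041302 yaw vs riser deg 89.57931952511746 0.0001897912293811949 17
near table s,n 0.22750152113350813 0.5129259697542037 yaw vs riser deg 0.11406003195494437 0.00024257539571887678 48
far table s,n 0.22210755728079973 0.6004024460720037 yaw vs riser deg 0.05250613438967419 0.0002858459780167825 29
ring scene [351.3784 184.2098] 0.2864850137411334 0.5578910934098283
ring top [186.8338 149.5337] 0.28731906732118806 0.5573169209861213
[[ 43  41  40  43  44  31  18  21  36  42  39  40  39  40  40  39]
 [ 42  40  42  43  44  28  16  55 100 116 113 111 110 111 110 109]
 [ 42  42  44  42  41  28  22  52 100 115 114 110 112 109 114 108]
 [ 41  44  42  42  43  42  40  64 113 119 111 110 111 109 110 113]
 [ 41  41  42  40  42  38  39  62 114 122 122 118 120 117 120 115]
 [ 43  42  42  41  40  39  39  61 109 113 112 105 109 107 110 106]
 [ 42  43  41  43  41  40  44  67 110 115 113 114 115 114 112 110]
 [ 40  42  42  42  44  42  44  77 113 113 111 114 114 112 112 113]
 [ 40  43  37  39  39  41  50  78 105 106 108 107 106 110 106 111]
 [ 40  43  42  39  43  41  43  41  41  40  42  40  39  40  40  39]]
```

View pics/l_t2.png

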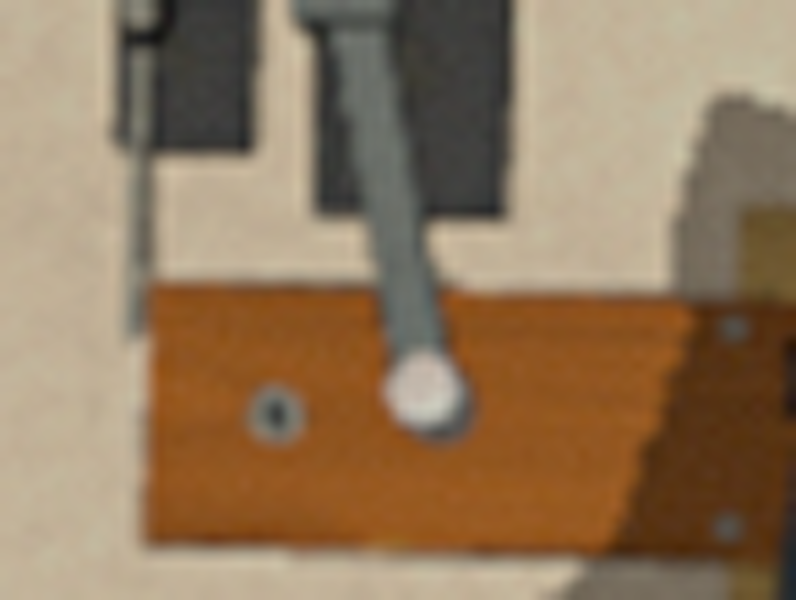

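View pics/l_s.png

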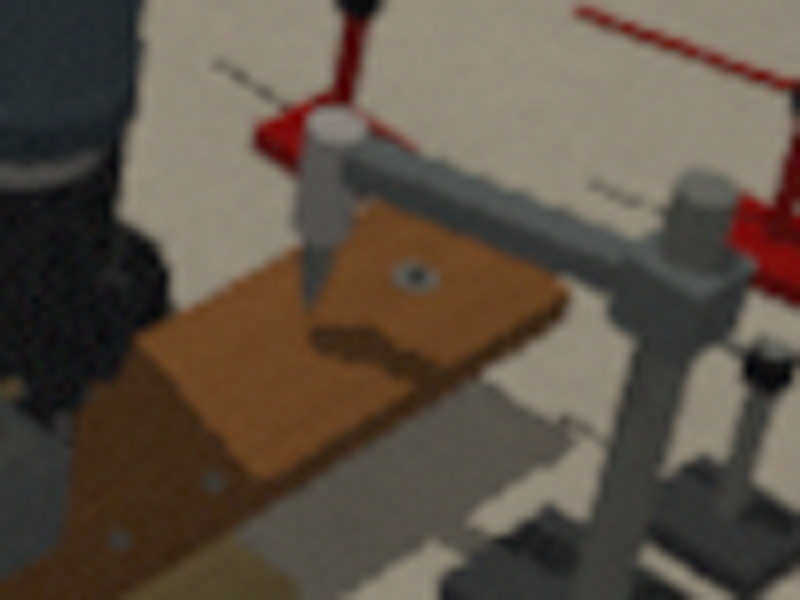

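Request:
arm_command([
  {"delta_pos": [0, 0.035, 0], "turn": 0, "grip": -1},
  {"delta_pos": [0, 0, 0], "turn": 0, "grip": -1},
  {"delta_pos": [0, 0, 0], "turn": 0, "grip": -1},
  {"delta_pos": [0, 0, 0], "turn": 0, "grip": -1},
  {"delta_pos": [0, 0, 0], "turn": 0, "grip": -1},
  {"delta_pos": [0, 0, 0], "turn": 0, "grip": -1},
  {"delta_pos": [0, 0, 0], "turn": 0, "grip": -1},
  {"delta_pos": [0, 0, 0], "turn": 0, "grip": -1},
  {"delta_pos": [0, 0, 0], "turn": 0, "grip": -1},
  {"delta_pos": [0, 0, 0], "turn": 0, "grip": -1},
])

```text
clock: 14.7
tool_pos: [0.5595, 0.011, 0.1053]
orientation: [0.023, 0.706, -0.025, 0.708]
wrist_force: [1.0, -7.2, 7.5]
width: 0.579
```

```bash
python3 look.py m ; python3 yaw.py 175 2>/dev/null|tail -4
python3 - <<'E'
from ring import *
b=np.load("b.npy"); report(np.load("a.npy"),b,.288,.557)
print((b.astype(int)[...,0]-b[...,2])[136:164:3,168:184])
E
```

```text
clk 14.7 [0.5595 0.011  0.1053] s,n 0.0393658369873048 0.558186796273033 w 0.5785282510103351 F [ 0.9888 -7.2117  7.4909] T [-1.2604  0.139   0.0008]

outer s,n 0.32991436613371544 0.550580485452865 yaw vs riser deg 89.56773264114591 0.0001909326904654568 17
near table s,n 0.2275020541013854 0.5129386379972767 yaw vs riser deg 0.1706306805606335 0.0002482526197673169 48
far table s,n 0.22210813847930033 0.6004172517606085 yaw vs riser deg 0.07865348207928102 0.00029300230745689886 29
ring scene [351.3667 184.2029] 0.28648382974225345 0.5578436874128614
ring top [186.7595 149.4941] 0.2876005710949306 0.5574567730487969
[[ 40  42  41  42  42  31  19  24  36  42  41  41  40  41  41  40]
 [ 42  41  43  42  43  27  13  54 102 116 111 108 114 115 112 109]
 [ 42  40  40  44  40  29  22  52  97 118 111 114 113 108 111 110]
 [ 39  42  41  43  43  41  40  65 114 115 115 109 109 110 110 112]
 [ 42  42  40  44  41  38  36  59 114 119 116 118 117 115 120 117]
 [ 42  44  41  42  40  42  38  60 111 114 107 108 114 113 107 109]
 [ 41  41  41  44  43  41  45  70 108 114 114 110 111 113 110 112]
 [ 41  42  43  41  43  41  47  81 114 109 111 114 113 109 113 116]
 [ 43  43  39  38  41  41  56  86 105 111 108 106 107 107 108 110]
 [ 40  42  40  42  42  44  41  41  43  41  39  39  40  39  39  38]]
```

View pics/m_s.png

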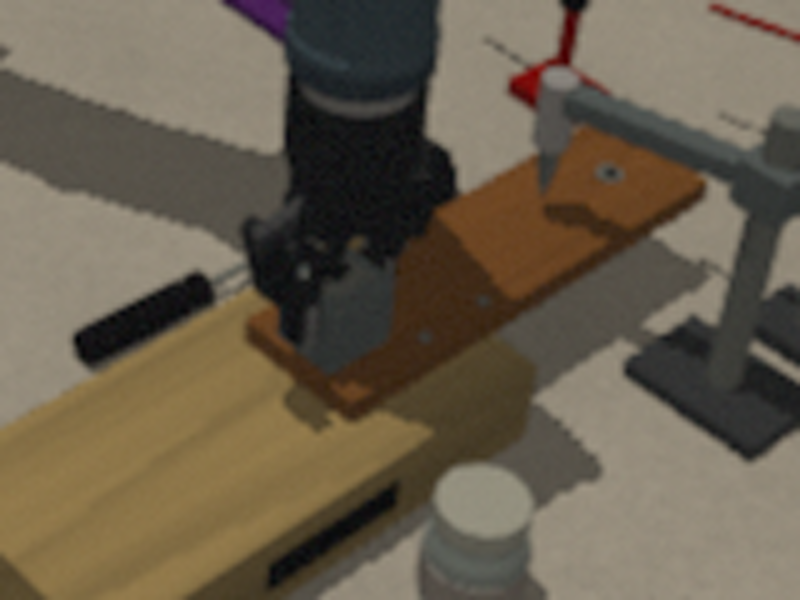

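View pics/m_t.png

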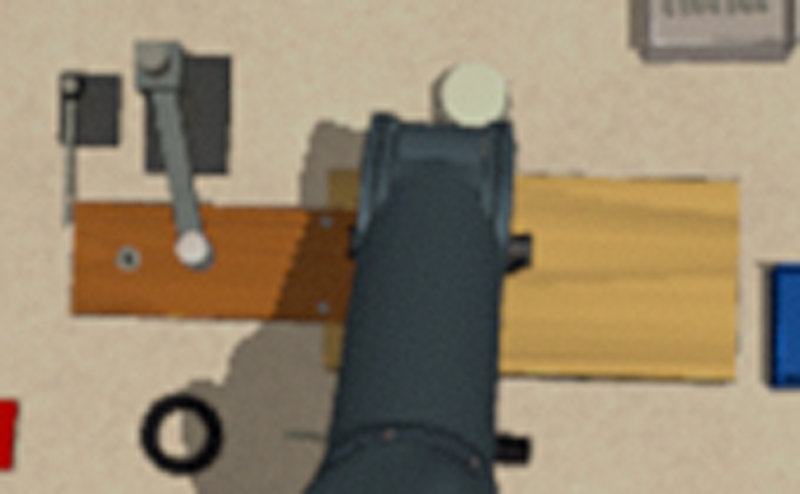

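Run:
```python
from h import *
from scipy.spatial.transform import Rotation as R
s=ctrl.state();print(np.degrees(R.from_quat(s["orientation"]).as_matrix()[:,0]),s["joint_velocities"],s["wrist_force"])
```

```text
[  0.1259  -0.1497 -57.2954] [-0.0004 -0.0007  0.0006 -0.0018 -0.0021  0.0004 -0.0019] [ 0.5775 -6.638   7.5004]
```

```bash
python3 -c "
from workcell import ctrl
print(ctrl.sign_off()); print(ctrl.state()['clock'])"
```

```text
the job is handed in; nothing more can be done
None
the job is handed in; nothing more can be done
```

I completed the slide in the order you asked and handed the job in at about 14.8 s, with the gripper still holding the board. No verdict came back.

- **First stop:** I gripped the switch box, turned the board about 0.8° to line it up with the riser, and slid it out until the ring was under the grey stand's tip. I held it there for about 1.3 s. In the scene view the ring sat about 0.1 px from where it should appear under the tip. Placing the tip itself is less certain: the two cameras disagreed by about 3 mm sideways, and I relied mainly on the scene view.
- **Final position:** I then slid it straight out to the grey gauge's pointer. Measured outward along the riser in the top view, the blade is at 332 mm and the board's end is at 331 mm by its edge or about 332 mm by its ring. The scene-view ring gives about 331.5 mm. So the end is within about 1 mm of the blade. A last 0.7 mm nudge moved the board only about 0.25 mm because of friction, and I left it there.
- **Level and still:** The board is within about 0.4° of straight with the riser, and the tool is tilted only about 0.15°. It is holding about 7 N down on the board and about 7 N of sideways load from friction. The arm's joints are at rest. The scene and top views of the ring differ by 1.1 mm, so I can only say any droop at the outer end is under about 1–2 mm.

In the last pictures, the nearby things in view (tape, driver, jar, the grey stand and gauge) look where they were. I did not check every bystander individually.

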